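# Load a sample cup under the analyser's spring-closed cover

## Robot

A 6-joint arm with a two-finger parallel gripper is mounted at the origin on the work surface. World frame = base frame: x ahead of the robot, y to its left, z up, the work surface at z = 0. Lengths are in m, angles in rad, forces in N, time in s.
With the tool pointing down it reaches from about 0.275 to 0.85 m from the base axis. Payload 19 kg.
Tool frame: the origin (TCP) lies midway between the tips of the shut fingers; the grasp point (between the pads) lies 19 mm behind it; z points along the fingers, y is the line along which they close (so a half turn about z gives the same grasp; the last joint's range is limited). The gripper opens to 85 mm and grips with 20 to 120 N. Pads are 22 mm wide; open, the fingers measure 114 mm over their backs; the gripper's body (76 mm by 85 mm) begins 54 mm behind the grasp point. The pads swing forward as they close: fully open they stand 13 mm farther back than shut.
Start: joints at [-1.403, 0.15, 1.437, -0, 1.554, -0.134], TCP at [0.171, -0.549, 0.231] pointing down, gripper open.
Joint ranges: [-2.8, 2.8], [-0.68, 2.1], [0.12, 2.68], [-1.39, 4.53], [0.16, 2.79], [-2.81, 2.81]. Speed limits (rad/s): [1.89, 1.89, 2.22, 3.01, 3.01, 3.01].

## Interface

Orientations are given as a 3x3 rotation matrix whose columns are the frame's x, y, z axes.
In Python, from cell import robot, optics gives the robot as it stands. The module is installed in compiled form; this text tells all that it offers.
- The arm moves only by the tool jog_arm, never from a script. Its arguments are lists of equal length, an entry for each row: "offset": the shift along the tool's x, y, z in mm, a list of three; "angular": the turn, a rotation vector about the tool's x, y, z in degrees, a list of three. In form: {"offset": [[dx, dy, dz], ...], "angular": [[ax, ay, az], ...]}. A call has 1 to 10 rows; each row is the pose to reach, as a shift and turn from the pose commanded when the call began, along the tool's axes at that moment; what a row does not reach only later rows make up. A row lasts 1/10 s, in which the tool goes at most 50 mm and 8.59 degrees, less where a joint would pass 70% of its speed; a pose out of reach is approached as far as the arm can. A call with a gripper value outside its range is refused whole. "hand" is the closure, from 0 (fully open) to 1 (shut), set as the call begins (left out, the last holds). The fingers move at their own pace and stop on an object; "grip_force" is the grip in N (left out, the last holds). Time passes only in rows, so rows that repeat a pose let the fingers close. It gives the time, the measured TCP pose, the force, the opening and the grip force at its end, in the units of the state.
- robot.observe(): the state, without advancing time (a new reading comes with each control period).
- optics.capture(name): name is "scene" or "top"; returns the picture (420x560x3 uint8, blue, green, red); there is no depth.
- optics.camera_info(name): a dict with "mtx" (3x3 intrinsics, pixels), "k1" (the pictures are not rectified: a ray, as slopes to the right and down, at radius r is drawn at 1 + k1 r^2 times it, then the intrinsics apply), "extrinsics" (4x4, takes a point from camera to world coordinates). Camera axes: x right, y down, z forward; pixel columns grow to the right and rows downward; lengths in m; the calibration is good to about 2 mm. A picture is of the moment at which its call begins. camera_info takes no time and is no camera call.
- robot.close_job(): hands the job in; it is judged then, once.
The state is a dict: "t": time; "joint_pos": joint angles; "qd": joint speeds; "effort": joint torques, N m; "position": TCP position; "ee_rot": TCP orientation; "wrist_force": force on the tool from outside, world axes, zero at the start; "moment": the same for the moment, N m; "grip_width": opening from 0.0 (shut) to 1.0 (fully open); "gripper_force": force on a finger pad.
Only numpy, scipy, OpenCV 4.12 (cv2) and the standard library are available. Lean on these libraries where they do the work, as an engineer would, in place of code of your own. Each camera call takes 0.05 s, during which the arm holds its last target. There are 200 camera calls.

## Task

Load the bench analyser: with one fingertip hold its spring-closed cover open by the thumb plate, and meanwhile with the other fingertip push the steel sample cup that stands in the track under the cover, right home against the stop; then let the cover close over it. Only push the cup along the deck, do not pick it up; do not let the cover strike or rest on the cup, and leave everything else where it stands.

Things in the scene. Friction and masses are not known exactly. Their poses are not given: they have to be found in the camera images.
- cup: the sample cup: a plain steel round holder, 36 mm in diameter, 30 mm tall, 0.1 to 0.2 kg, standing upright and loose on the analyser's deck in the open part of the track, in front of the cover. Origin: centre of its underside; z up.
- analyser: the bench analyser, a fixed grey box. Origin on the table under mouth, same axes: x along the track from the loading end in under the cover, y left, z up. Its flat top (the deck) is 85 mm above the table and reaches from x = -120 to +110 mm, y = -120 to +75 mm. A console on the deck, right of y = -66 mm, rises up to 31 mm above it.
- mouth (a point): point on the deck, mid-track, under the outer face of the cover's front end wall; axes as analyser. In this frame the open track lies at x below 0: plain deck between two guide rails 6 mm wide and 6 mm high, 40 mm apart from x = -35 mm to the stop, flaring to 60 mm apart at x = -100 mm.
- home (a point): where the cup's origin is when home against the stop: on the deck, mid-track, 25.5 mm beyond mouth, same axes. The stop is a block 22 mm high, its face 18 mm beyond this point. The back of the cup is then 7.5 mm inside the cover's front end: the pushing finger goes in that far. From x = +12 mm of mouth the right rail rises to a wall 30 mm high.
- cover (a joint): cover's hinge, rad: 0 shut, grows to 1.35 open. Axis parallel to the track, 40 mm left (+y) of mid-track, 4 mm above the deck. A spring shuts it from any angle (0.04 to 0.08 N m in all), so it must be held. The cup passes under without touching from about 0.95 rad; a finger mid-track has room beside the raised cover from about 1.1 rad.
- hood (a point): the cover, 2.5 mm aluminium sheet. This point: middle of its roof's top, 30 mm from the front end. Shut, it is a hood over x = 0 to 60 mm of mouth, from the hinge to 24 mm right of mid-track, top 38 mm above the deck; its front end wall hangs to 4 mm above the deck. It swings up and to the left, to 77 mm above the deck: lean the hand back to clear it.
- thumb_plate (a point): centre of the inner (track-side) face of the thumb plate: an upright plate on the hinge axis, part of the cover, 85 mm long along the track, from the hood's front end back to x = -85 mm of mouth, top 46 mm above the deck when shut. Pushed left (+y) from the track's side it swings outward and down and the cover opens.
- hinge_front (a point): on the hinge axis where thumb plate and hood meet: x = 0, y = +40 mm of mouth, 4 mm above the deck. A fingertip with its end 18 mm above the deck holds the cover at 1.1 rad when its outer face is about 25 mm left of the hinge axis. The holding finger must stay at x below 0: the open hood leans over the hinge beyond that.
- standard: bystander: steel reference disc with a knob, 44 mm wide, 24 mm tall, on the deck at the right of the loading end. Origin under its centre.
- jar_a: bystander: white jar with a red cap, 48 mm wide, 115 mm tall, on the table at the analyser's right. Origin under its centre.
- jar_b: bystander: white jar with a red cap, 48 mm wide, 95 mm tall, on the table at the analyser's right. Origin under its centre.
- bowl: bystander: white porcelain bowl, 90 mm wide, 36 mm tall, on the table at the analyser's left. Origin under its centre.
- tub: bystander: white plastic tub, 100 mm wide, 100 mm tall, far left on the table. Origin under its centre.
- brush: bystander: brush with a blue handle, 170 mm long, lying far right on the table.
- die: bystander: stepped steel die, 60 mm wide, 75 mm tall, on a thin black mat on the table at the right. Origin under its centre.

How it is judged:
By the outcome, as a careful person would: the job done as asked, in the order asked, and still so for the second after the job is handed in, with the robot touching nothing.
It also fails if it takes over 46 s, if anything falls off the work surface, if the arm or the gripper's body presses on something with over 40 N, if the wrist force passes 120 N, or if a joint passes its speed limit or range.

## Working session

There is one attempt and no reset: what is moved stays moved. The work goes in short steps, Python scripts to look and compute and a tool call to move; the robot and the scene stay as the last step left them, time stands still between calls to the robot, and variables do not carry over. Pictures are saved under pics/ and viewed, at most 10 in all, crops included, and the job is handed in when it is done.

Besides the shell and the picture viewer there is one more tool, called after "Emit:" by a JSON object that holds its "method" and its "body", one argument or row to a line. jog_arm: Moves the arm, as the interface text tells. Its arguments: {"type":"object","properties":{"offset":{"type":"array","items":{"type":"array","items":{"type":"number"}}},"angular":{"type":"array","items":{"type":"array","items":{"type":"number"}}},"hand":{"type":"number"},"grip_force":{"type":"number"}},"required":["offset","angular"]}

```bash
mkdir -p pics; ls; python3 - <<'E'
from cell import robot, optics
import cv2
for n in("scene","top"):
    im=optics.capture(n); cv2.imwrite(f"pics/{n}0.png",im)
    c=optics.camera_info(n); print(n,c["mtx"],c["k1"],c["extrinsics"])
s=robot.observe();print(s)
E
```

```text
pics
scene [[445.32102208   0.         278.72935241]
 [  0.         445.32102208 210.40463512]
 [  0.           0.           1.        ]] -0.027744838223879204 [[ 0.32068814  0.76801485 -0.55435757  1.25985207]
 [ 0.94716341 -0.25608409  0.19313831 -0.26418659]
 [ 0.00637094 -0.58700437 -0.8095587   1.19431904]
 [ 0.          0.          0.          1.        ]]
top [[457.25896885   0.         279.79336914]
 [  0.         457.25896885 207.12840488]
 [  0.           0.           1.        ]] -0.08803416345494493 [[-0.01872465 -0.99769623  0.06520448  0.39152572]
 [-0.99981655  0.01894762  0.00280277 -0.0116755 ]
 [-0.00403178 -0.06514003 -0.99786799  1.7805901 ]
 [ 0.          0.          0.          1.        ]]
{'t': 0.1, 'joint_pos': array([-1.40298697e+00,  1.50958887e-01,  1.43796039e+00,  4.09717217e-06,
        1.55380827e+00, -1.33974275e-01]), 'qd': array([ 8.49335967e-05, -2.34209607e-03, -3.58585104e-03,  1.06969842e-04,
       -6.99538637e-04, -6.40504905e-04]), 'effort': array([ 5.81403685e-03, -7.14375973e+01, -5.71795928e+01, -9.01661542e-05,
        7.25693259e-03,  1.38424022e-05]), 'position': array([ 0.17086234, -0.5487926 ,  0.23072607]), 'ee_rot': array([[ 9.54807905e-01,  2.97223535e-01, -1.85514777e-04],
       [ 2.97223552e-01, -9.54807261e-01,  1.11963960e-03],
       [ 1.55652384e-04, -1.12418010e-03, -9.99999356e-01]]), 'wrist_force': array([ 0.07212981, -0.80565847,  0.1497673 ]), 'moment': array([-0.00309816, -0.03621258,  0.00189302]), 'gripper_force': 0.0, 'grip_width': 1.0020860577005999}
```

View pics/scene0.png

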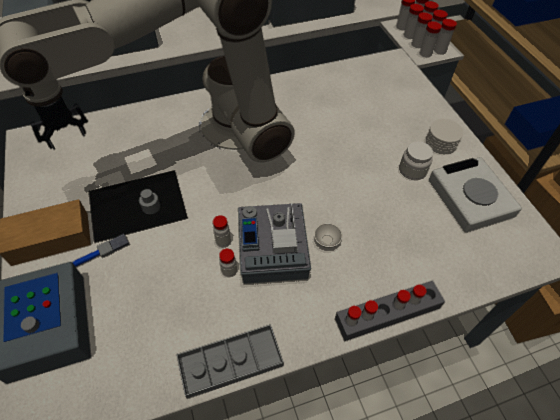

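View pics/top0.png

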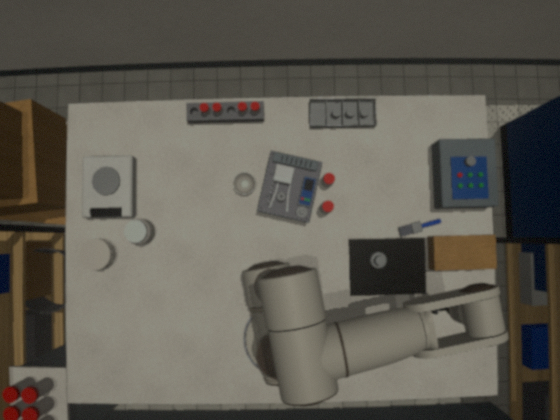

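The analyser is at about (290,187) in the top view and (273,242) in the scene view, with the white cover and the track end facing the robot. I'll zoom in on both.

```bash
python3 - <<'E'
import cv2,numpy as np
a=cv2.imread("pics/top0.png")[143:233,245:340]; b=cv2.imread("pics/scene0.png")[195:290,225:320]
a=cv2.resize(a,(570,540),interpolation=cv2.INTER_CUBIC)
cv2.imwrite("pics/topc.png",cv2.convertScaleAbs(a,alpha=1.4)); cv2.imwrite("pics/scenec.png",cv2.convertScaleAbs(cv2.resize(b,(570,570),interpolation=cv2.INTER_CUBIC),alpha=1.3))
E
```

```text
(no output)
```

View pics/topc.png

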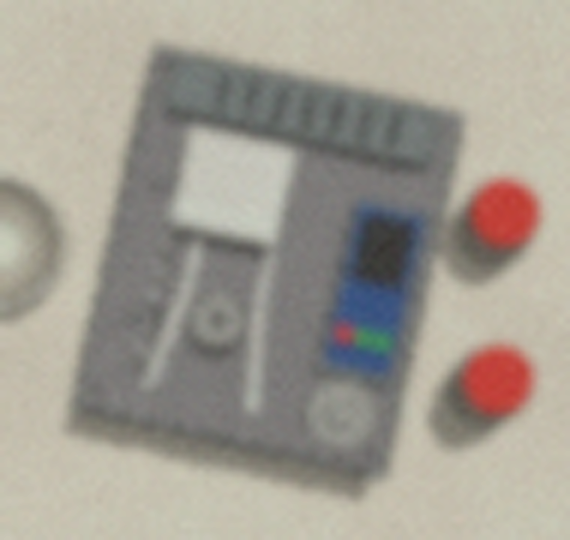

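View pics/scenec.png

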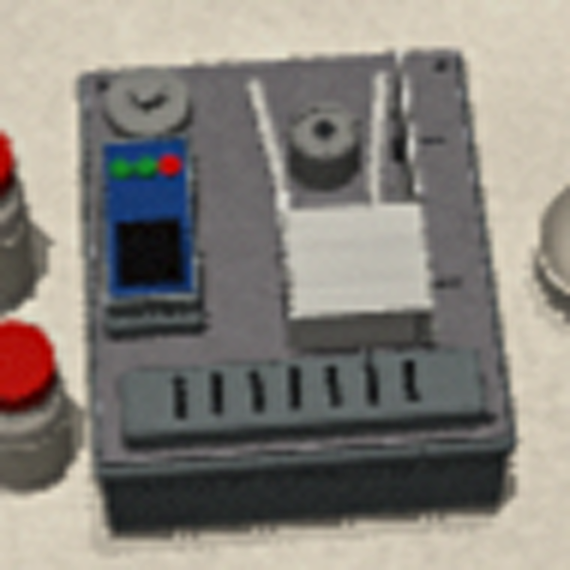

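The top crop shows the hood roof corners at (187,127), (295,148), (272,243) and (172,225), and the cup at (218,320) between flaring rails. The deck corners are at (160,47), (462,115) and (75,412). The scene crop shows the same layout from the far side, with the cup's knob at (323,128). Next I'll fit the pose from these points.

```bash
cat > h.py <<'E'
import numpy as np, cv2
from cell import robot, optics
from scipy.spatial.transform import Rotation as R
def proj(n,P):
    c=optics.camera_info(n); E=np.linalg.inv(c["extrinsics"])
    return cv2.projectPoints(np.atleast_2d(P).astype(float),cv2.Rodrigues(E[:3,:3])[0],E[:3,3],c["mtx"],np.array([c["k1"],0,0,0.]))[0][:,0]
def ray(n,uv,z):
    c=optics.camera_info(n); T=c["extrinsics"]
    p=cv2.undistortPoints(np.array(uv,float).reshape(-1,1,2),c["mtx"],np.array([c["k1"],0,0,0.]))[:,0]
    d=np.c_[p,np.ones(len(p))]@T[:3,:3].T; o=T[:3,3]
    return o+d*((z-o[2])/d[:,2])[:,None]
E
python3 - <<'E'
from h import *
from scipy.optimize import least_squares
t=lambda L:np.array(L,float)/6+[245,143]; s=lambda L:np.array(L,float)/6+[225,195]
M=[("top",t([(160,47),(462,115),(75,412)]),[(110,75,85),(110,-120,85),(-120,75,85)]),
   ("scene",s([(80,73),(462,50),(513,440)]),[(-120,-120,85),(-120,75,85),(110,75,85)]),
   ("top",t([(272,243),(295,148)]),[(0,-24,123),(60,-24,123)]),
   ("scene",s([(287,207),(288,312)]),[(0,-24,123),(60,-24,123)])]
def W(p,q):
    q=np.array(q)/1000; c,s_=np.cos(p[2]),np.sin(p[2])
    return np.c_[p[0]+c*q[:,0]-s_*q[:,1],p[1]+s_*q[:,0]+c*q[:,1],q[:,2]]
f=lambda p:np.concatenate([(proj(n,W(p,q))-u).ravel() for n,u,q in M])
r=least_squares(f,[.5,0,-.2],loss="soft_l1"); print(r.x,np.degrees(r.x[2])); print(np.round(f(r.x).reshape(-1,2),2))
p=r.x;c,s_=np.cos(p[2]),np.sin(p[2])
for n,u in(("top",t([(218,320)])),("scene",s([(323,128)]))):
    w=ray(n,u,.115)[0]; d=w[:2]-p[:2]; print(n,w,"local",[c*d[0]+s_*d[1],-s_*d[0]+c*d[1]])
E
```

```text
[ 0.59131654 -0.0249664  -0.247325  ] -14.170678571560138
[[-0.33 -0.47]
 [ 0.03 -0.15]
 [-0.27 -1.7 ]
 [ 0.36 -1.02]
 [-0.7  -0.92]
 [-0.34 -0.89]
 [ 0.32 -0.01]
 [ 0.18 -0.07]
 [-0.55  0.21]
 [ 0.8   0.53]]
top [ 0.53979975 -0.01336717  0.115     ] local [np.float64(-0.05278879900885864), np.float64(-0.0013656197683369273)]
scene [ 0.54143769 -0.01336232  0.115     ] local [np.float64(-0.051201886758630605), np.float64(-0.000959932466614093)]
```

```bash
cat >> h.py <<'E'
ORG=np.array([.5913,-.0250,.085]); YAW=-.2473; LEAN=20; S=.0545; D=.0015; TH=.0145; WD=.022
RA=R.from_euler('z',YAW).as_matrix()
def pose(th,X,Y,c):   # th deg, pushing corner X,Y (mm, mouth frame), c finger end height mm; -> world pos, rot, info
    t=np.radians(th);l=np.radians(LEAN); f=np.array([np.cos(t),np.sin(t),0]);u=np.array([0,0,1.])
    x=np.cos(l)*f+np.sin(l)*u; z=np.sin(l)*f-np.cos(l)*u; y=np.cross(z,x); Rm=np.c_[x,y,z]
    corner=Rm@[WD/2,(S+TH)/2 if th>=0 else (S-TH)/2,-D]
    p=np.array([X,Y,0])/1e3-corner; p[2]=c/1e3-(Rm@[0,0,-D])[2]
    ho=np.array([p+Rm@[a*WD/2,-(S+TH)/2,-D] for a in np.linspace(-1,1,23)])*1e3
    hi=(p+Rm@[WD/2,-(S-TH)/2,-D])*1e3; pl=(p+Rm@[WD/2,(S-TH)/2,-D])*1e3
    k=ho[(ho[:,0]>-85)]; Yo=k[:,1]-40;h=k[:,2]-4
    ang=(np.arctan2(Yo,h)+np.arcsin(1.2/np.hypot(Yo,h))).max() if len(k) else 0
    return ORG+RA@p, RA@Rm, dict(ang=round(float(ang),2),Hfront=hi.round(1),Hout=ho[[0,-1]].round(1).tolist(),Pleft=pl.round(1))
def jog(P,Rm,s=None):
    s=s or robot.observe(); A=s["ee_rot"]
    return ((P-s["position"])@A*1e3).round(1), np.degrees(R.from_matrix(A.T@Rm).as_rotvec()).round(2)
E
python3 - <<'E'
from h import *
for a in[(-8,-78,-30,60),(-8,-78,-30,15),(-8,-78,-2,15),(-8,-78,0,15),(5,-40,-2,15),(15,-10,-3,15),(15,8,-3,15)]:
    P,Rm,i=pose(*a); print(a,P.round(4),i,jog(P,Rm))
w=ray("top",[(245+340/6,143+410/6)],.109)[0]; print("standard",RA.T@(w-ORG))
E
```

```text
(-8, -78, -30, 60) [ 0.5068 -0.0128  0.1436] {'ang': -0.23, 'Hfront': array([-72.4,   9.6,  63.8]), 'Hout': [[-90.9, 26.8, 56.2], [-70.4, 24.0, 63.8]], 'Pleft': array([-78. , -30. ,  63.8])} (array([ 480. , -411.9,   87.7]), array([-6.95, 19.21, 39.04]))
(-8, -78, -30, 15) [ 0.5068 -0.0128  0.0986] {'ang': -0.77, 'Hfront': array([-72.4,   9.6,  18.8]), 'Hout': [[-90.9, 26.8, 11.2], [-70.4, 24.0, 18.8]], 'Pleft': array([-78. , -30. ,  18.8])} (array([ 480. , -411.8,  132.7]), array([-6.95, 19.21, 39.04]))
(-8, -78, -2, 15) [0.5136 0.0144 0.0986] {'ang': 1.04, 'Hfront': array([-72.4,  37.6,  18.8]), 'Hout': [[-90.9, 54.8, 11.2], [-70.4, 52.0, 18.8]], 'Pleft': array([-78. ,  -2. ,  18.8])} (array([ 494.6, -435.7,  132.7]), array([-6.95, 19.21, 39.04]))
(-8, -78, 0, 15) [0.5141 0.0163 0.0986] {'ang': 1.09, 'Hfront': array([-72.4,  39.6,  18.8]), 'Hout': [[-90.9, 56.8, 11.2], [-70.4, 54.0, 18.8]], 'Pleft': array([-78. ,   0. ,  18.8])} (array([ 495.7, -437.4,  132.7]), array([-6.95, 19.21, 39.04]))
(5, -40, -2, 15) [0.5478 0.0185 0.0986] {'ang': 1.33, 'Hfront': array([-44.7,  52.3,  18.8]), 'Hout': [[-66.6, 64.9, 11.2], [-46.0, 66.7, 18.8]], 'Pleft': array([-41.3,  12.4,  18.8])} (array([ 528.5, -429.4,  132.7]), array([-4.68, 19.65, 26.18]))
(15, -10, -3, 15) [0.5705 0.0089 0.0986] {'ang': 1.26, 'Hfront': array([-24.1,  49.6,  18.8]), 'Hout': [[-47.8, 58.3, 11.2], [-27.9, 63.6, 18.8]], 'Pleft': array([-13.8,  11. ,  18.8])} (array([ 547.4, -413.5,  132.7]), array([-2.94, 19.86, 16.28]))
(15, 8, -3, 15) [0.588  0.0045 0.0986] {'ang': 1.26, 'Hfront': array([-6.1, 49.6, 18.8]), 'Hout': [[-29.8, 58.3, 11.2], [-9.9, 63.6, 18.8]], 'Pleft': array([ 4.2, 11. , 18.8])} (array([ 562.7, -404.1,  132.7]), array([-2.94, 19.86, 16.28]))
standard [-0.08910354 -0.0861972   0.024     ]
```

Emit:
{"method": "jog_arm", "body": {
  "offset": [
    [480, -412, 30],
    [480, -412, 30],
    [480, -412, 30],
    [480, -412, 30],
    [480, -412, 30],
    [480, -412, 30],
    [480, -412, 30],
    [480, -412, 30],
    [480, -412, 30],
    [480, -412, 30]
  ],
  "angular": [
    [-7, 19.2, 39],
    [-7, 19.2, 39],
    [-7, 19.2, 39],
    [-7, 19.2, 39],
    [-7, 19.2, 39],
    [-7, 19.2, 39],
    [-7, 19.2, 39],
    [-7, 19.2, 39],
    [-7, 19.2, 39],
    [-7, 19.2, 39]
  ],
  "hand": 0.53
}}

```text
t: 1.1
position: [0.4256, -0.1429, 0.2087]
ee_rot: [[0.87, -0.377, 0.317], [-0.353, -0.926, -0.131], [0.343, 0.002, -0.939]]
wrist_force: [0.2, -1.4, 0.6]
grip_width: 0.469
gripper_force: 0.0
```

```bash
python3 - <<'E'
from h import *
P,Rm,i=pose(-8,-78,-30,110); print(jog(P,Rm)); s=robot.observe(); print(s["t"],s["position"],s["grip_width"])
E
```

```text
(array([  19.5, -151.1,   22.8]), array([ 0.1 , -0.06,  0.06]))
1.1 [ 0.42559482 -0.14287587  0.20865288] 0.46902403705363616
```

Emit:
{"method": "jog_arm", "body": {
  "offset": [
    [19, -151, 23],
    [19, -151, 23],
    [19, -151, 23],
    [19, -151, 23],
    [19, -151, 23],
    [19, -151, 23],
    [19, -151, 23]
  ],
  "angular": [
    [0, 0, 0],
    [0, 0, 0],
    [0, 0, 0],
    [0, 0, 0],
    [0, 0, 0],
    [0, 0, 0],
    [0, 0, 0]
  ]
}}

```text
t: 1.8
position: [0.5054, -0.0158, 0.1933]
ee_rot: [[0.87, -0.379, 0.316], [-0.355, -0.926, -0.131], [0.342, 0.002, -0.94]]
wrist_force: [-0.1, -0.2, -0.3]
grip_width: 0.472
gripper_force: 0.0
```

```bash
python3 - <<'E'
from h import *
P,Rm,i=pose(-8,-78,-30,110); print(jog(P,Rm)); s=robot.observe(); print(s["t"],s["position"],s["wrist_force"])
P,Rm,i=pose(-8,-78,-30,40); print(jog(P,Rm))
ims=[]
for n in("scene","top"):
    im=optics.capture(n)
    u=proj(n,np.array([s["position"]+s["ee_rot"]@[0,a*S/2,-D] for a in(-1,1)])); print(n,u.round(1)); c=u.mean(0).astype(int)
    k=im[max(c[1]-45,0):c[1]+45,c[0]-45:c[0]+45]; print(c-45); ims.append(cv2.convertScaleAbs(cv2.resize(k,(400,400),interpolation=cv2.INTER_CUBIC),alpha=1.5))
cv2.imwrite("pics/hover.png",np.hstack(ims))
E
```

```text
(array([ 0.2, -3.4, -0.2]), array([ 0.13, -0.02, -0.03]))
1.8 [ 0.50539377 -0.01583085  0.19331306] [-0.06333126 -0.19925352 -0.25717417]
(array([-23.7,  -3.5,  65.5]), array([ 0.13, -0.02, -0.03]))
scene [[283.7 191.1]
 [264.7 190.1]]
[229 145]
top [[274.9 201.5]
 [289.5 207.1]]
[237 159]
```

View pics/hover.png

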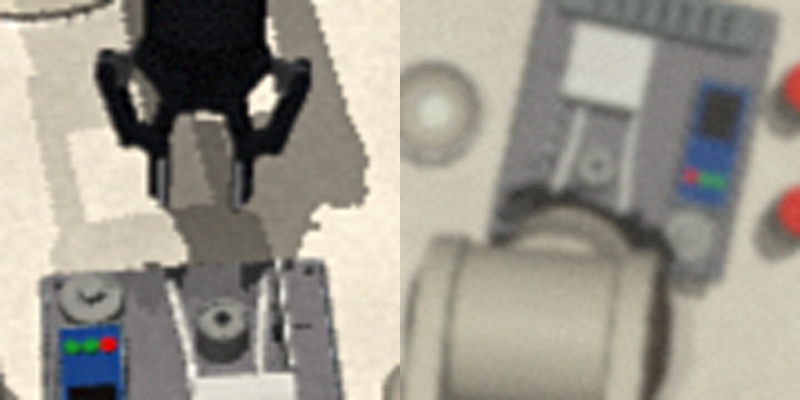

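In the hover picture the fingertips show at scene pixels (265,191) and (283.5,191), matching the model. The knuckles are wide, so I'll descend farther to the right and behind the cup.

```bash
python3 - <<'E'
from h import *
s=robot.observe(); print(s["t"],s["position"])
for a in[(-8,-92,-42,110),(-8,-92,-42,15)]: print(jog(*pose(*a)[:2],s))
E
```

```text
1.9 [ 0.50550924 -0.01582034  0.1934494 ]
(array([-11.4,  10.5,  -4.3]), array([ 0.13, -0.04, -0.06]))
(array([-43.9,  10.4,  85. ]), array([ 0.13, -0.04, -0.06]))
```

Emit:
{"method": "jog_arm", "body": {
  "offset": [
    [-11.4, 10.5, -4.3],
    [-27, 10.5, 40],
    [-35, 10.5, 62],
    [-40, 10.5, 75],
    [-40, 10.5, 75]
  ],
  "angular": [
    [0, 0, 0],
    [0, 0, 0],
    [0, 0, 0],
    [0, 0, 0],
    [0, 0, 0]
  ]
}}

```text
t: 2.4
position: [0.4896, -0.0206, 0.1073]
ee_rot: [[0.871, -0.378, 0.313], [-0.355, -0.926, -0.131], [0.34, 0.003, -0.941]]
wrist_force: [-0.1, 0.5, 0.5]
grip_width: 0.471
gripper_force: 0.0
```

```bash
python3 - <<'E'
from h import *
s=robot.observe(); print(s["t"],s["position"],s["wrist_force"])
for a in[(-8,-92,-42,15),(-8,-90,-22,15),(-8,-78,-22,15),(-8,-78,-10,15),(-8,-78,-3,15),(-8,-78,3,15)]:
  q=pose(*a); print(a,jog(*q[:2],s),q[2]["ang"])
im=optics.capture("scene"); k=im[150:250,215:325]
cv2.imwrite("pics/down.png",cv2.convertScaleAbs(cv2.resize(k,(660,600),interpolation=cv2.INTER_CUBIC),alpha=1.5))
E
```

```text
2.4 [ 0.48958157 -0.0206426   0.107327  ] [-0.11897417  0.50793196  0.53011501]
(-8, -92, -42, 15) (array([-2.3,  0. ,  8.5]), array([ 0.16,  0.15, -0.01])) -1.05
(-8, -90, -22, 15) (array([ -3. , -20.1,   8.1]), array([ 0.16,  0.15, -0.01])) -0.43
(-8, -78, -22, 15) (array([  8.2, -21.7,  12.2]), array([ 0.16,  0.15, -0.01])) -0.43
(-8, -78, -10, 15) (array([  6.6, -33.6,  11.6]), array([ 0.16,  0.15, -0.01])) 0.66
(-8, -78, -3, 15) (array([  5.7, -40.6,  11.2]), array([ 0.16,  0.15, -0.01])) 1.01
(-8, -78, 3, 15) (array([  4.9, -46.5,  10.9]), array([ 0.16,  0.15, -0.01])) 1.16
```

View pics/down.png

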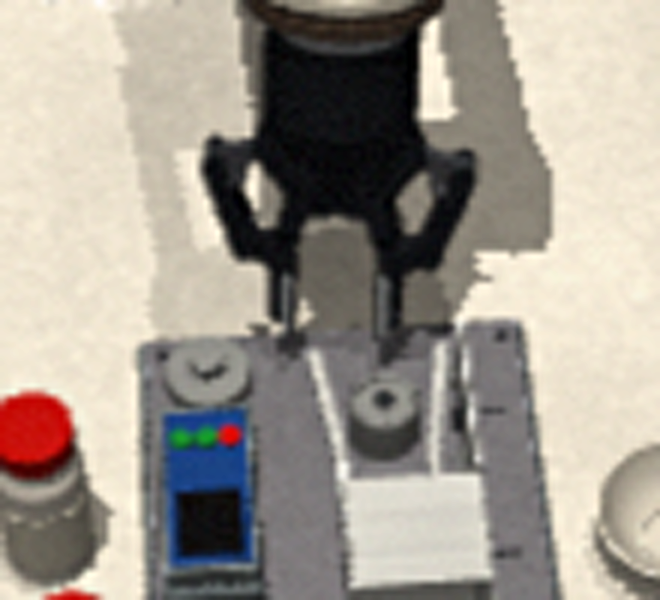

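The fingers are down behind the cup: tips at (285,315) and (388,325), cup at (385,410), thumb plate edge at about x=455. Next I'll move left, forward, then open the cover to about 1.1.

Emit:
{"method": "jog_arm", "body": {
  "offset": [
    [-2.5, 0, 8.5],
    [-3, -20, 8],
    [8, -21.7, 12],
    [8, -21.7, 12],
    [6.6, -33.6, 11.6],
    [6, -37, 11.4],
    [5.7, -40.6, 11.2],
    [5.2, -43, 11],
    [5.2, -43, 11]
  ],
  "angular": [
    [0, 0, 0],
    [0, 0, 0],
    [0, 0, 0],
    [0, 0, 0],
    [0, 0, 0],
    [0, 0, 0],
    [0, 0, 0],
    [0, 0, 0],
    [0, 0, 0]
  ]
}}

```text
t: 3.35
position: [0.5149, 0.0166, 0.1004]
ee_rot: [[0.871, -0.377, 0.316], [-0.353, -0.926, -0.131], [0.342, 0.002, -0.94]]
wrist_force: [-1.1, -2.8, 0.5]
grip_width: 0.473
gripper_force: 1.3
```

```bash
python3 - <<'E'
from h import *
s=robot.observe(); print(s["t"],s["position"],s["wrist_force"])
for a in[(-8,-78,0,15),(-3,-70,1,16),(2,-60,-4,16),(7,-45,-4,16),(12,-30,-4,15),(15,-15,-3,15),(15,-3,-3,15),(15,3,-3,15),(15,8,-3,15)]:
  q=pose(*a); print(a,*jog(*q[:2],s),q[2]["ang"],q[2]["Hfront"],q[2]["Hout"],q[2]["Pleft"])
im=optics.capture("scene"); k=im[150:250,215:325]
cv2.imwrite("pics/open.png",cv2.convertScaleAbs(cv2.resize(k,(660,600),interpolation=cv2.INTER_CUBIC),alpha=1.5))
E
```

```text
3.35 [0.51491201 0.01664602 0.10039785] [-1.06234705 -2.84122547  0.54768433]
(-8, -78, 0, 15) [-1.2  0.6  1.5] [ 0.1  -0.    0.07] 1.09 [-72.4  39.6  18.8] [[-90.9, 56.8, 11.2], [-70.4, 54.0, 18.8]] [-78.    0.   18.8]
(-3, -70, 1, 16) [ 4.9 -0.6  2.6] [ 1.81  0.   -4.63] 1.12 [-67.9  40.9  19.8] [[-87.8, 56.5, 12.2], [-67.1, 55.4, 19.8]] [-70.    1.   19.8]
(2, -60, -4, 16) [ 10.9 -10.2   4.8] [ 3.52  0.01 -9.33] 1.29 [-61.9  50.5  19.8] [[-83.1, 64.2, 12.2], [-62.4, 65.0, 19.8]] [-60.5  10.5  19.8]
(7, -45, -4, 16) [ 22.3 -10.8   9. ] [ 5.230e+00  1.000e-02 -1.403e+01] 1.26 [-51.6  50.1  19.8] [[-73.9, 62.0, 12.2], [-53.4, 64.5, 19.8]] [-46.8  10.4  19.8]
(12, -30, -4, 15) [ 33.5 -11.2  14.1] [  6.94   0.02 -18.73] 1.27 [-41.3  49.3  18.8] [[-64.6, 59.2, 11.2], [-44.3, 63.5, 18.8]] [-33.   10.2  18.8]
(15, -15, -3, 15) [ 45.9 -13.1  18.6] [ 7.960e+00  2.000e-02 -2.154e+01] 1.26 [-29.1  49.6  18.8] [[-52.8, 58.3, 11.2], [-32.9, 63.6, 18.8]] [-18.8  11.   18.8]
(15, -3, -3, 15) [ 57.1 -14.8  22.7] [ 7.960e+00  2.000e-02 -2.154e+01] 1.26 [-17.1  49.6  18.8] [[-40.8, 58.3, 11.2], [-20.9, 63.6, 18.8]] [-6.8 11.  18.8]
(15, 3, -3, 15) [ 62.7 -15.6  24.7] [ 7.960e+00  2.000e-02 -2.154e+01] 1.26 [-11.1  49.6  18.8] [[-34.8, 58.3, 11.2], [-14.9, 63.6, 18.8]] [-0.8 11.  18.8]
(15, 8, -3, 15) [ 67.3 -16.3  26.4] [ 7.960e+00  2.000e-02 -2.154e+01] 1.26 [-6.1 49.6 18.8] [[-29.8, 58.3, 11.2], [-9.9, 63.6, 18.8]] [ 4.2 11.  18.8]
```

View pics/open.png

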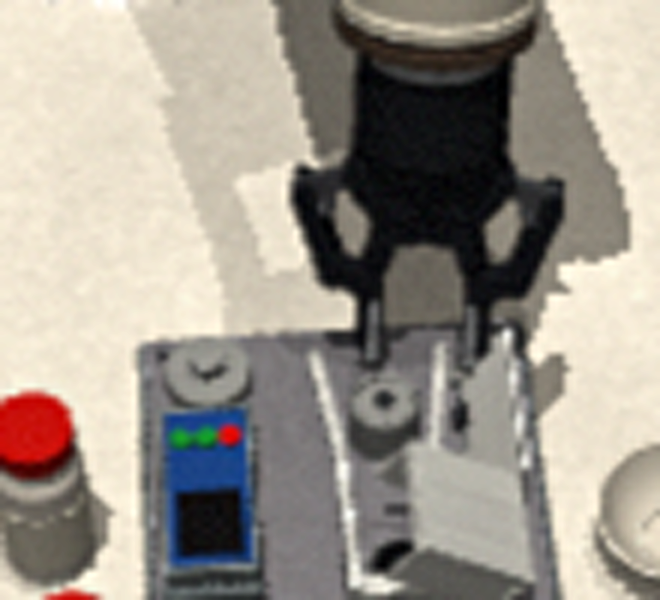

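Cover is held at about 1.1 rad and the cup at (385,410) is untouched. Now the first part of the push, yawing as I go.

Emit:
{"method": "jog_arm", "body": {
  "offset": [
    [1, 0, 1.5],
    [5, -1, 2.6],
    [8, -5.5, 3.7],
    [11, -10, 4.5],
    [15, -10.3, 6],
    [19, -10.6, 7.6],
    [22.3, -10.8, 9],
    [26, -11, 10.5],
    [30, -11, 12.2],
    [33.5, -11.2, 13.8]
  ],
  "angular": [
    [1, 0, -2.4],
    [1.8, 0, -4.6],
    [2.7, 0, -7],
    [3.5, 0, -9.3],
    [4.1, 0, -10.9],
    [4.7, 0, -12.5],
    [5.2, 0, -14],
    [5.8, 0, -15.6],
    [6.4, 0, -17.2],
    [6.9, 0, -18.7]
  ]
}}

```text
t: 4.4
position: [0.553, 0.0132, 0.0992]
ee_rot: [[0.939, -0.037, 0.342], [-0.035, -0.999, -0.013], [0.342, 0.0, -0.94]]
wrist_force: [-2.3, -0.4, 3.4]
grip_width: 0.472
gripper_force: 2.0
```

```bash
python3 - <<'E'
from h import *
s=robot.observe(); print(s["t"],s["position"],s["wrist_force"])
for a in[(12,-30,-4,15),(14,-20,-4,15),(15,-10,-3,15),(15,0,-3,15),(15,8,-3,15)]:
  q=pose(*a); print(a,*jog(*q[:2],s),q[2]["ang"])
im=optics.capture("scene"); k=im[150:250,215:325]
cv2.imwrite("pics/push1.png",cv2.convertScaleAbs(cv2.resize(k,(660,600),interpolation=cv2.INTER_CUBIC),alpha=1.5))
E
```

```text
4.4 [0.55297487 0.01315861 0.09915024] [-2.27237743 -0.4207511   3.39511927]
(12, -30, -4, 15) [-0.4 -0.1  0.4] [ 0.   -0.01  0.02] 1.27
(14, -20, -4, 15) [7.6 2.3 3.4] [ 0.69 -0.01 -1.86] 1.25
(15, -10, -3, 15) [16.5  3.6  6.6] [ 1.03 -0.01 -2.8 ] 1.26
(15, 0, -3, 15) [25.6  5.7  9.9] [ 1.03 -0.01 -2.8 ] 1.26
(15, 8, -3, 15) [33.   7.4 12.6] [ 1.03 -0.01 -2.8 ] 1.26
```

View pics/push1.png

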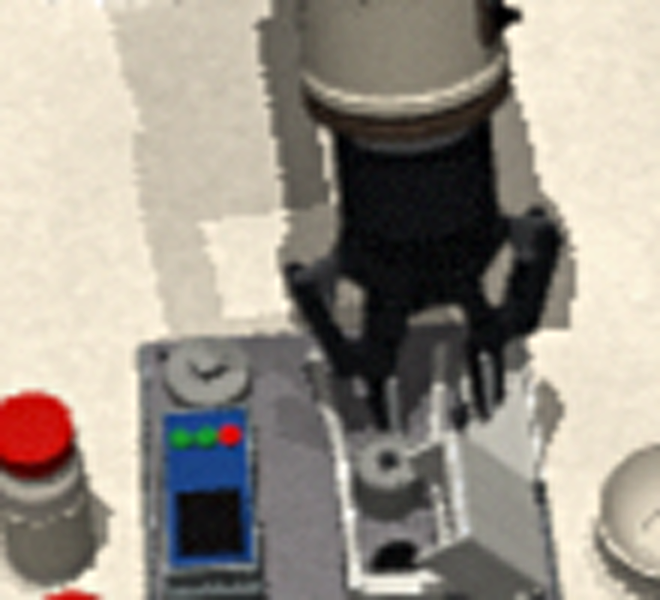

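The cup has moved along to (388,465), in line between the rails. The cover is held near 1.25 and the hood is clear. Continuing almost to home.

Emit:
{"method": "jog_arm", "body": {
  "offset": [
    [4, 1.2, 1.8],
    [7.6, 2.3, 3.4],
    [12, 3, 5],
    [16.5, 3.6, 6.6],
    [21, 4.6, 8.2],
    [25.6, 5.7, 9.9],
    [28.5, 6.3, 11],
    [28.5, 6.3, 11]
  ],
  "angular": [
    [0.3, 0, -0.9],
    [0.7, 0, -1.9],
    [1, 0, -2.8],
    [1, 0, -2.8],
    [1, 0, -2.8],
    [1, 0, -2.8],
    [1, 0, -2.8],
    [1, 0, -2.8]
  ]
}}

```text
t: 5.25
position: [0.5835, 0.0058, 0.0983]
ee_rot: [[0.94, 0.013, 0.342], [0.013, -1.0, 0.004], [0.342, 0.001, -0.94]]
wrist_force: [-1.1, -1.9, 3.5]
grip_width: 0.469
gripper_force: 2.0
```

```bash
python3 - <<'E'
from h import *
s=robot.observe(); print(s["t"],s["position"],s["wrist_force"])
for a in[(15,3,-3,15),(15,8,-3,15)]:
  q=pose(*a); print(a,*jog(*q[:2],s),q[2]["ang"])
im=optics.capture("scene"); k=im[150:250,215:325]
cv2.imwrite("pics/push2.png",cv2.convertScaleAbs(cv2.resize(k,(660,600),interpolation=cv2.INTER_CUBIC),alpha=1.5))
E
```

```text
5.25 [0.58352102 0.00577962 0.09826269] [-1.0638241  -1.89535371  3.54136494]
(15, 3, -3, 15) [-0.2  0.1 -0.4] [ 0.07  0.   -0.06] 1.26
(15, 8, -3, 15) [4.3 1.4 1.2] [ 0.07  0.   -0.06] 1.26
```

View pics/push2.png

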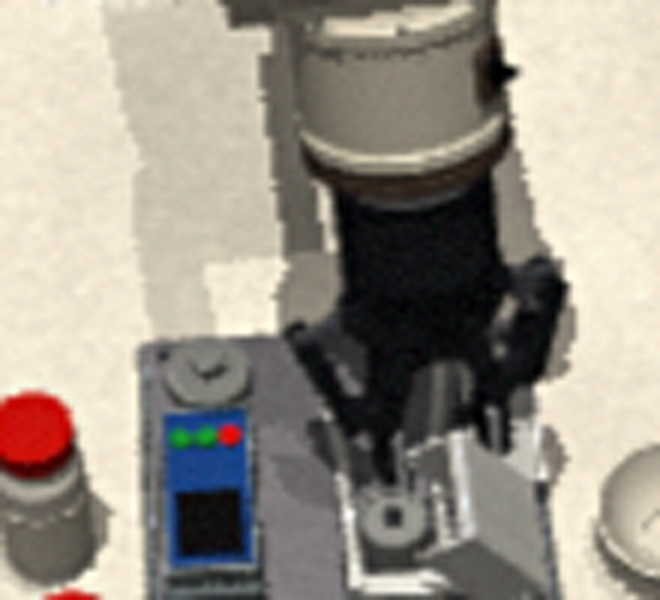

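Emit:
{"method": "jog_arm", "body": {
  "offset": [
    [1, 0.3, 0.3],
    [1.9, 0.5, 0.7],
    [2.8, 0.8, 1],
    [2.8, 0.8, 1]
  ],
  "angular": [
    [0, 0, 0],
    [0, 0, 0],
    [0, 0, 0],
    [0, 0, 0]
  ]
}}

```text
t: 5.7
position: [0.586, 0.0051, 0.0983]
ee_rot: [[0.94, 0.013, 0.342], [0.013, -1.0, 0.004], [0.342, 0.001, -0.94]]
wrist_force: [-2.4, -1.0, 4.1]
grip_width: 0.469
gripper_force: 2.1
```

Emit:
{"method": "jog_arm", "body": {
  "offset": [
    [0.9, 0.3, 0.3],
    [0.9, 0.3, 0.3]
  ],
  "angular": [
    [0, 0, 0],
    [0, 0, 0]
  ]
}}

```text
t: 5.9
position: [0.587, 0.0048, 0.0983]
ee_rot: [[0.94, 0.013, 0.342], [0.013, -1.0, 0.004], [0.342, 0.001, -0.94]]
wrist_force: [-3.9, -1.3, 4.1]
grip_width: 0.469
gripper_force: 2.1
```

Emit:
{"method": "jog_arm", "body": {
  "offset": [
    [0.9, 0.3, 0.3],
    [0.9, 0.3, 0.3]
  ],
  "angular": [
    [0, 0, 0],
    [0, 0, 0]
  ]
}}

```text
t: 6.1
position: [0.588, 0.0045, 0.0983]
ee_rot: [[0.94, 0.013, 0.342], [0.013, -1.0, 0.004], [0.342, 0.001, -0.94]]
wrist_force: [-2.0, -1.4, 3.1]
grip_width: 0.471
gripper_force: 2.1
```

Emit:
{"method": "jog_arm", "body": {
  "offset": [
    [0.9, 0.3, 0.3],
    [0.9, 0.3, 0.3]
  ],
  "angular": [
    [0, 0, 0],
    [0, 0, 0]
  ]
}}

```text
t: 6.3
position: [0.5889, 0.0043, 0.0983]
ee_rot: [[0.94, 0.013, 0.342], [0.013, -1.0, 0.004], [0.342, 0.001, -0.94]]
wrist_force: [-3.5, -1.9, 3.7]
grip_width: 0.469
gripper_force: 2.1
```

Emit:
{"method": "jog_arm", "body": {
  "offset": [
    [0.9, 0.3, 0.3],
    [0.9, 0.3, 0.3]
  ],
  "angular": [
    [0, 0, 0],
    [0, 0, 0]
  ]
}}

```text
t: 6.5
position: [0.5899, 0.004, 0.0984]
ee_rot: [[0.94, 0.013, 0.342], [0.013, -1.0, 0.004], [0.342, 0.001, -0.94]]
wrist_force: [-2.8, -1.4, 3.5]
grip_width: 0.467
gripper_force: 2.1
```

```bash
python3 - <<'E'
from h import *
s=robot.observe(); print(s["t"],s["position"],s["wrist_force"])
q=pose(15,8,-3,15); print(jog(*q[:2],s))
im=optics.capture("scene"); k=im[150:250,215:325]
cv2.imwrite("pics/push3.png",cv2.convertScaleAbs(cv2.resize(k,(660,600),interpolation=cv2.INTER_CUBIC),alpha=1.5))
E
```

```text
6.5 [0.58990643 0.00396286 0.09837775] [-2.77096622 -1.44358736  3.4739614 ]
(array([-1.7, -0.5, -0.8]), array([ 0.06,  0.02, -0.06]))
```

Emit:
{"method": "jog_arm", "body": {
  "offset": [
    [0.9, 0.3, 0.3],
    [0.9, 0.3, 0.3]
  ],
  "angular": [
    [0, 0, 0],
    [0, 0, 0]
  ]
}}

```text
t: 6.75
position: [0.5909, 0.0036, 0.0984]
ee_rot: [[0.94, 0.013, 0.342], [0.013, -1.0, 0.004], [0.342, 0.001, -0.94]]
wrist_force: [-3.5, -1.5, 3.5]
grip_width: 0.47
gripper_force: 2.1
```

```bash
python3 - <<'E'
from h import *
for n in[("top",(245+272/6,143+243/6)),("scene",(225+287/6,195+207/6))]: print("hood corner 0,-24,38:",RA.T@(ray(n[0],[n[1]],.123)[0]-ORG)*1e3)
print("cup at X=3",RA.T@(ray("scene",[(215+393/6,150+513/6)],.115)[0]-ORG)*1e3)
print("cup at X=-30",RA.T@(ray("scene",[(215+388/6,150+463/6)],.115)[0]-ORG)*1e3)
E
```

```text
hood corner 0,-24,38: [ -0.30042744 -22.82399983  38.        ]
hood corner 0,-24,38: [ -0.58865535 -22.34239949  38.        ]
cup at X=3 [16.4065849  -1.48436974 30.        ]
cup at X=-30 [-12.50659345  -1.55994825  30.        ]
```

```bash
python3 - <<'E'
from h import *
s=robot.observe()
for a in [(15,11,-3,15),(20,11,-4,15),(20,12,-4,15),(20,14,-4,15),(20,16,-4,15)]:
  q=pose(*a); print(a,*jog(*q[:2],s),q[2])
E
```

```text
(15, 11, -3, 15) [ 0.1 -0.1 -0.2] [ 0.06  0.02 -0.05] {'ang': 1.26, 'Hfront': array([-3.1, 49.6, 18.8]), 'Hout': [[-26.8, 58.3, 11.2], [-6.9, 63.6, 18.8]], 'Pleft': array([ 7.2, 11. , 18.8])}
(20, 11, -4, 15) [-2.9  1.9 -1.3] [ 1.77  0.02 -4.75] {'ang': 1.16, 'Hfront': array([-7.6, 47.2, 18.8]), 'Hout': [[-32.0, 53.8, 11.2], [-12.6, 60.8, 18.8]], 'Pleft': array([ 6. ,  9.6, 18.8])}
(20, 12, -4, 15) [-2.   2.1 -0.9] [ 1.77  0.02 -4.75] {'ang': 1.16, 'Hfront': array([-6.6, 47.2, 18.8]), 'Hout': [[-31.0, 53.8, 11.2], [-11.6, 60.8, 18.8]], 'Pleft': array([ 7. ,  9.6, 18.8])}
(20, 14, -4, 15) [-0.2  2.6 -0.3] [ 1.77  0.02 -4.75] {'ang': 1.16, 'Hfront': array([-4.6, 47.2, 18.8]), 'Hout': [[-29.0, 53.8, 11.2], [-9.6, 60.8, 18.8]], 'Pleft': array([ 9. ,  9.6, 18.8])}
(20, 16, -4, 15) [1.6 3.1 0.4] [ 1.77  0.02 -4.75] {'ang': 1.16, 'Hfront': array([-2.6, 47.2, 18.8]), 'Hout': [[-27.0, 53.8, 11.2], [-7.6, 60.8, 18.8]], 'Pleft': array([11. ,  9.6, 18.8])}
```

Emit:
{"method": "jog_arm", "body": {
  "offset": [
    [-0.8, 0.2, -0.5],
    [-1.5, 0.3, -0.7],
    [-0.6, 0.5, -0.4],
    [-0.6, 0.5, -0.4]
  ],
  "angular": [
    [0.9, 0, -2.4],
    [1.8, 0, -4.8],
    [1.8, 0, -4.8],
    [1.8, 0, -4.8]
  ]
}}

```text
t: 7.15
position: [0.59, 0.0031, 0.0985]
ee_rot: [[0.935, 0.101, 0.339], [0.095, -0.995, 0.035], [0.341, -0.001, -0.94]]
wrist_force: [-4.1, -2.0, 5.0]
grip_width: 0.464
gripper_force: 3.1
```

```bash
python3 - <<'E'
from h import *
s=robot.observe(); print(s["wrist_force"])
for a in [(20,13,-2,15),(20,14,-2,15)]:
  q=pose(*a); print(a,*jog(*q[:2],s),q[2]["ang"])
E
```

```text
[-4.0962903  -2.00929287  4.98116371]
(20, 13, -2, 15) [ 0.2 -0.1 -0. ] [-0.02  0.05 -0.05] 1.21
(20, 14, -2, 15) [1.1 0.2 0.3] [-0.02  0.05 -0.05] 1.21
```

Emit:
{"method": "jog_arm", "body": {
  "offset": [
    [0.9, 0.3, 0.3],
    [0.9, 0.3, 0.3]
  ],
  "angular": [
    [0, 0, 0],
    [0, 0, 0]
  ]
}}

```text
t: 7.35
position: [0.5906, 0.003, 0.0983]
ee_rot: [[0.935, 0.101, 0.339], [0.095, -0.995, 0.035], [0.34, -0.001, -0.94]]
wrist_force: [-10.0, -1.4, 8.0]
grip_width: 0.474
gripper_force: 6.0
```

Emit:
{"method": "jog_arm", "body": {
  "offset": [
    [0.9, 0.3, 0.3],
    [0.9, 0.3, 0.3]
  ],
  "angular": [
    [0, 0, 0],
    [0, 0, 0]
  ]
}}

```text
t: 7.55
position: [0.5911, 0.003, 0.0982]
ee_rot: [[0.936, 0.101, 0.338], [0.095, -0.995, 0.035], [0.339, -0.001, -0.941]]
wrist_force: [-14.8, -0.3, 9.3]
grip_width: 0.468
gripper_force: 8.2
```

Force has risen to 15 N against the push. I'll check that this is the stop.

```bash
python3 - <<'E'
from h import *
im=optics.capture("scene"); k=im[190:250,245:315]
cv2.imwrite("pics/home.png",cv2.convertScaleAbs(cv2.resize(k,(700,600),interpolation=cv2.INTER_CUBIC),alpha=1.5))
for x in(21.5,23.5,25.5):
    print(x,(proj("scene",[ORG+RA@[x/1e3,-.001,.030]])-[245,190])*10)
s=robot.observe();print(s["wrist_force"],s["moment"])
E
```

```text
21.5 [[358.12648158 469.803158  ]]
23.5 [[358.69703662 475.67649281]]
25.5 [[359.26863064 481.56051786]]
[-15.81416282   0.27050895   8.52483348] [ 0.08564911  1.84804408 -0.02557826]
```

View pics/home.png

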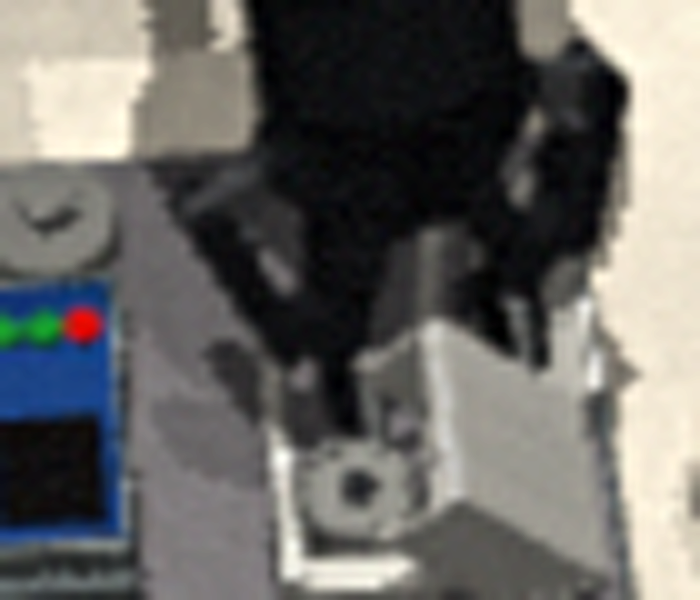

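The cup centre is at (358,486), against a predicted home of (359,482), and it sits against the white stop block. Next: retreat, let the cover close gently, lift off.

```bash
python3 - <<'E'
from h import *
s=robot.observe()
for a in [(20,10,-2,15),(20,-24,-2,15),(20,-24,-15,15),(20,-24,-32,15),(20,-24,-45,15),(20,-60,-45,110)]:
  q=pose(*a); print(a,*jog(*q[:2],s),q[2]["ang"],q[2]["Hout"])
E
```

```text
(20, 10, -2, 15) [-3.3 -1.3 -1.7] [-0.04  0.16 -0.04] 1.21 [[-33.0, 55.8, 11.2], [-13.6, 62.8, 18.8]]
(20, -24, -2, 15) [-33.4 -12.9 -12.5] [-0.04  0.16 -0.04] 1.21 [[-67.0, 55.8, 11.2], [-47.6, 62.8, 18.8]]
(20, -24, -15, 15) [-37.6  -0.7 -14. ] [-0.04  0.16 -0.04] 0.66 [[-67.0, 42.8, 11.2], [-47.6, 49.8, 18.8]]
(20, -24, -32, 15) [-43.   15.3 -16. ] [-0.04  0.16 -0.04] -0.38 [[-67.0, 25.8, 11.2], [-47.6, 32.8, 18.8]]
(20, -24, -45, 15) [-47.2  27.5 -17.5] [-0.04  0.16 -0.04] -0.89 [[-67.0, 12.8, 11.2], [-47.6, 19.8, 18.8]]
(20, -60, -45, 110) [ -46.8   15.1 -118.4] [-0.04  0.16 -0.04] -0.17 [[-103.0, 12.8, 106.2], [-83.6, 19.8, 113.8]]
```

Emit:
{"method": "jog_arm", "body": {
  "offset": [
    [-4, -1.5, -1.7],
    [-13, -5, -5],
    [-23, -9, -8.6],
    [-33.4, -12.9, -12.5],
    [-33.4, -12.9, -12.5]
  ],
  "angular": [
    [0, 0, 0],
    [0, 0, 0],
    [0, 0, 0],
    [0, 0, 0],
    [0, 0, 0]
  ]
}}

```text
t: 8.1
position: [0.5536, 0.0125, 0.0989]
ee_rot: [[0.935, 0.103, 0.339], [0.096, -0.995, 0.036], [0.341, -0.0, -0.94]]
wrist_force: [-2.5, -1.0, 1.8]
grip_width: 0.468
gripper_force: 1.9
```

Emit:
{"method": "jog_arm", "body": {
  "offset": [
    [-0.6, 2, -0.2],
    [-1.3, 4, -0.5],
    [-2, 6, -0.7],
    [-2.7, 8, -1],
    [-3.4, 10, -1.2],
    [-4, 12, -1.4],
    [-4.7, 14, -1.7],
    [-5.4, 16, -1.9],
    [-6, 18, -2.1],
    [-6.6, 20, -2.4]
  ],
  "angular": [
    [0, 0, 0],
    [0, 0, 0],
    [0, 0, 0],
    [0, 0, 0],
    [0, 0, 0],
    [0, 0, 0],
    [0, 0, 0],
    [0, 0, 0],
    [0, 0, 0],
    [0, 0, 0]
  ]
}}

```text
t: 9.1
position: [0.5501, -0.0087, 0.0988]
ee_rot: [[0.935, 0.103, 0.34], [0.096, -0.995, 0.036], [0.341, -0.001, -0.94]]
wrist_force: [0.6, 0.2, 0.1]
grip_width: 0.474
gripper_force: 0.0
```

Emit:
{"method": "jog_arm", "body": {
  "offset": [
    [-0.6, 2, -0.2],
    [-1.3, 4, -0.5],
    [-2, 6, -0.7],
    [-2.7, 8, -1],
    [-3.4, 10, -1.2],
    [-4, 12, -1.4],
    [-4.7, 14, -1.7],
    [-5, 15, -1.8],
    [-5, 15, -1.8]
  ],
  "angular": [
    [0, 0, 0],
    [0, 0, 0],
    [0, 0, 0],
    [0, 0, 0],
    [0, 0, 0],
    [0, 0, 0],
    [0, 0, 0],
    [0, 0, 0],
    [0, 0, 0]
  ]
}}

```text
t: 10.0
position: [0.5465, -0.0243, 0.0989]
ee_rot: [[0.935, 0.102, 0.34], [0.096, -0.995, 0.035], [0.342, -0.0, -0.94]]
wrist_force: [0.1, -0.0, -0.0]
grip_width: 0.472
gripper_force: 0.0
```

```bash
python3 - <<'E'
from h import *
s=robot.observe();print(s["t"],s["position"],s["wrist_force"])
for a in [(20,-24,-36,15),(20,-28,-38,60),(20,-60,-38,130)]:
  q=pose(*a); print(a,*jog(*q[:2],s))
E
```

```text
10.0 [ 0.54652567 -0.02425537  0.09890466] [ 0.05354837 -0.04180954 -0.02974204]
(20, -24, -36, 15) [-0.3 -3.6  0.2] [-0.03  0.02  0.04]
(20, -28, -38, 60) [ 10.9  -3.1 -43.6] [-0.03  0.02  0.04]
(20, -60, -38, 130) [   6.6  -14.1 -119.6] [-0.03  0.02  0.04]
```

Emit:
{"method": "jog_arm", "body": {
  "offset": [
    [5, 0, -20],
    [10, 0, -45],
    [2, 0, -85],
    [-30, 0, -130],
    [-60, 0, -150],
    [-60, 0, -150],
    [-60, 0, -150]
  ],
  "angular": [
    [0, 0, 0],
    [0, 0, 0],
    [0, 0, 0],
    [0, 0, 0],
    [0, 0, 0],
    [0, 0, 0],
    [0, 0, 0]
  ]
}}

```text
t: 10.7
position: [0.4394, -0.0354, 0.2201]
ee_rot: [[0.934, 0.102, 0.342], [0.096, -0.995, 0.034], [0.344, 0.001, -0.939]]
wrist_force: [1.3, 0.6, 0.4]
grip_width: 0.47
gripper_force: 0.0
```

```bash
python3 - <<'E'
from h import *
s=robot.observe();print(s["t"],s["position"],s["wrist_force"])
a=cv2.imread("pics/scene0.png"); b=optics.capture("scene")
cv2.imwrite("pics/final.png",b)
d=cv2.absdiff(a,b).max(2)[195:290,205:350]; m=(d>40).astype(np.uint8)
n,l,st,c=cv2.connectedComponentsWithStats(m)
for i in range(1,n):
    if st[i,4]>5: print(st[i],c[i]+[205,195])
p=proj("scene",[ORG+RA@[x,y,.038] for x,y in((.0,-.024),(.06,-.024),(.06,.04),(0,.04))]).round().astype(np.int32)
k=np.zeros(a.shape[:2],np.uint8); cv2.fillPoly(k,[p],1); k=cv2.erode(k,np.ones((3,3)))
print("roof mean before/after",cv2.mean(a,k)[:3],cv2.mean(b,k)[:3], "changed px in roof",((cv2.absdiff(a,b).max(2)>40)&(k>0)).sum(), k.sum())
E
```

```text
10.7 [ 0.4394287  -0.03540027  0.22012219] [1.28591194 0.59167877 0.44854065]
[ 41   0  36  11 235] [261.32765957 198.97446809]
[69 24 11  7 44] [279.06818182 222.72727273]
roof mean before/after (137.01944444444445, 144.63055555555556, 146.6) (136.54444444444445, 144.10833333333335, 146.125) changed px in roof 0 360
```

The roof pixels are unchanged, so the cover is shut. Only the cup's old spot and the arm's shadow differ from the first picture, so I'm handing in.

```bash
python3 -c "
from cell import robot
print(robot.close_job())"
```

```text
the job is handed in; nothing more can be done
None
```

The job is handed in at about 10.7 s: the cup was pushed home against the stop with the cover held open, the cover closed over it, and pictures from before and after show nothing else around the analyser moved.

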